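# Fire an injection at the injector console

### The job

Fire a sample injection at the grey control console on the bench, in this order: press the raised end of the rocker switch fully over to switch the console on, push the square key fully in so that it stays down, then press the large round button right down, hold it for two seconds and let it come up again. Use the fingertips only; do not press the small round button at all, and leave the other things on the bench where they stand.

Things in the scene. Friction and masses are not known exactly. Their poses are not given: they have to be found in the camera images.
- console: low grey console fixed to the bench, 300 mm along its y, 100 mm along x, 34 mm high; origin at the centre of its underside, z up, front (-x) towards the robot. On top four aluminium-plated modules, 70 mm apart (y = -105, -35, 35, 105 mm, x = 0), in any order, all turned like the console; each has one grey control in a black bezel that reaches 46 mm above the bench
- rocker_wing (a point): point on the top face of the rocker's front (-x) wing, mid-width, 18 mm out from the hinge; moves with it. The rocker is 30 mm wide (y); its two 26 mm wings form a shallow V that meets at the hinge, which runs along the console's y, 52 mm above the bench. Off: front wing slopes up (this point 57 mm, outer end 60 mm above the bench), back wing level. On: front wing level at 52 mm
- rocker (a joint): rocker angle, rad: 0 off (0 to 0.03 at the start), 0.30 fully on (stop); grows as the front wing is pressed down. Stays where it is left; friction about 0.05 N m, i.e. about 3 N at the wing
- square_top (a point): centre of the top face of the square key, 26 x 26 mm, 60 mm above the bench when up, 54 mm when fully in; moves with it
- square_key (a joint): travel of the square key, m: 0 up, 0.006 fully in (stop). Pressed straight down with about 3 N; no spring, it stays in where it is pushed
- large_top (a point): centre of the flat top of the large round button, 38 mm in diameter, 62 mm above the bench when up; moves with it
- large_button (a joint): travel of the large round button, m: 0 up, 0.006 right down (stop). Spring: about 1.5 N to start, 5 N right down; comes up by itself
- small_top (a point): centre of the flat top of the small round button, 16 mm in diameter, 58 mm above the bench; not to be pressed
- small_button (a joint): travel of the small round button, m: 0 up, 0.006 right down; sprung, 1 to 3.4 N. Must stay up
- tin: loose round white tin, 56 mm in diameter, 28 mm high, left of the console; origin at the centre of its underside
- beaker: loose clear beaker, 51 mm in diameter, 66 mm high, right of the console; origin at the centre of its underside
- charger: loose white charger block, 28 x 60 x 28 mm, right of the console; origin at the centre of its underside
- marker: loose marker pen lying flat, 124 mm long along its y, 17 mm thick, left of the console; origin at the centre of its underside

How it is judged:
By the outcome, as a careful person would: the job done as asked, in the order asked, and still so for the second after the job is handed in, with the robot touching nothing.
It also fails if it takes over 42 s, if anything falls off the work surface, if the arm or the gripper's body presses on something with over 40 N, if the wrist force passes 120 N, or if a joint passes its speed limit or range.

### The arm

A 6-joint arm with a two-finger parallel gripper is mounted at the origin on a cart in front of the work surface, level with it; the furniture and walls round the work are solid. World frame = base frame: x ahead of the robot, y to its left, z up, the work surface at z = 0. Lengths are in m, angles in degrees, forces in N, time in s.
With the tool pointing down it reaches from about 0.375 to 0.975 m from the base axis. Payload 3.8 kg.
Tool frame: the origin (TCP) lies midway between the tips of the shut fingers; the grasp point (between the pads) lies 19 mm behind it; z points along the fingers, y is the line along which they close (so a half turn about z gives the same grasp; the last joint's range is limited). The gripper opens to 85 mm and grips with 20 to 120 N. Pads are 22 mm wide; open, the fingers measure 114 mm over their backs; the gripper's body (76 mm by 85 mm) begins 54 mm behind the grasp point. The pads swing forward as they close: fully open they stand 13 mm farther back than shut.
Start: joints at [73.058, 15.12, 91.902, -0, 72.978, -2.114], TCP at [0.173, 0.653, 0.231] pointing down, gripper open.
Joint ranges: [-150.88, 150.88], [-54.13, 125.18], [17.81, 147.31], [-75.09, 255.09], [0, 152.58], [-146.25, 146.25]. Speed limits (degrees/s): [147.25, 147.25, 180, 180, 180, 180].

### API

Orientations are given as [roll, pitch, yaw] about the fixed x, y, z axes, in that order (R = Rz(yaw) Ry(pitch) Rx(roll)).
In Python, from bench import r gives the robot as it stands.
- The arm moves only by the shell command python3 -m crank 'ROWS' [FORCE]. ROWS is JSON, a list of rows, each an object of numbers: "dx", "dy", "dz": the shift along the world's x, y, z in mm; "twist": the turn about the world's z in degrees; "hand": the opening in per cent of the stroke, from 0 (shut) to 100 (fully open). In form: [{"dx": .., "dy": .., "dz": .., "twist": .., "hand": ..}, ...]. A call has 1 to 12 rows; each row shifts and turns the commanded pose from where the row before left it; what a row does not reach is not made up. A row lasts 1/12 s, in which the tool goes at most 41.7 mm and 7.16 degrees, less where a joint would pass 70% of its speed; a pose out of reach is approached as far as the arm can. A call is refused whole if a number of a shift passes 41.7 or a number of a turn 7.16, either way. A call with a gripper value outside its range is refused whole. The fingers move at their own pace and stop on an object; FORCE is the grip in N (left out, the last holds). Time passes only in rows, so rows that do not move let the fingers close. It gives the time, the measured TCP pose, the force, the opening and the grip force at its end, in the units of the state.
- r.get_obs(): the state, without advancing time (a new reading comes with each control period).
- r.camera(name): name is "side" or "top"; returns the picture (420x560x3 uint8, red, green, blue); there is no depth.
- r.camera_info(name): a dict with "fx", "fy", "cx", "cy" (pixels), "dist" ([k1, k2, p1, p2, k3] as OpenCV has them; the pictures are not rectified), "pose" (4x4, takes a point from camera to world coordinates). Camera axes: x right, y up, looking along -z (the intrinsics and any distortion apply to the point x, -y, -z); pixel columns grow to the right and rows downward; lengths in m; the calibration is good to about 2 mm. A picture is of the moment at which its call begins. camera_info takes no time and is no camera call.
- r.close_job(): hands the job in; it is judged then, once.
The state is a dict: "time": time; "q": joint angles; "joint_velocities": joint speeds; "tau": joint torques, N m; "ee_pos": TCP position; "tool_rot": TCP orientation; "contact_force": force on the tool from outside, world axes, zero at the start; "torque": the same for the moment, N m; "width": finger opening in m; "grip_force": force on a finger pad.
Only numpy, scipy, OpenCV 4.12 (cv2) and the standard library are available. Lean on these libraries where they do the work, as an engineer would, in place of code of your own. Each camera call takes 0.05 s, during which the arm holds its last target. There are 200 camera calls.

## Working session

There is one attempt and no reset: what is moved stays moved. The work goes in short steps, Python scripts to look and compute and a shell command to move; the robot and the scene stay as the last step left them, time stands still between calls to the robot, and variables do not carry over. Pictures are saved under pics/ and viewed, at most 10 in all, crops included, and the job is handed in when it is done.

```bash
mkdir -p pics; python3 - <<'E'
from bench import r
import cv2
for n in("top","side"):
    cv2.imwrite(f"pics/{n}0.png",r.camera(n)[:,:,::-1]); i=r.camera_info(n); print(n,i)
o=r.get_obs(); print(o)
E
```

```text
top {'fx': 440.2016554418654, 'fy': 440.2016554418654, 'cx': 280.16431678200513, 'cy': 208.67044799548245, 'dist': array([0.0116927, 0.       , 0.       , 0.       , 0.       ]), 'pose': array([[ 0.02268194,  0.9951291 , -0.09593543,  0.37790464],
       [-0.99945738,  0.0248634 ,  0.02160475,  0.02053391],
       [ 0.0238848 ,  0.09539334,  0.99515307,  1.22518061],
       [ 0.        ,  0.        ,  0.        ,  1.        ]])}
side {'fx': 512.7612934584921, 'fy': 512.7612934584921, 'cx': 273.0619155256173, 'cy': 204.2493168263257, 'dist': array([-0.07935897,  0.        ,  0.        ,  0.        ,  0.        ]), 'pose': array([[ 0.93479713,  0.24977236, -0.25252345,  0.19860158],
       [-0.35451768,  0.61267459, -0.70636185, -0.86358642],
       [-0.02171497,  0.74982906,  0.66127516,  0.8949405 ],
       [ 0.        ,  0.        ,  0.        ,  1.        ]])}
{'time': 0.1, 'q': array([ 7.30554646e+01,  1.51678173e+01,  9.19735019e+01,  2.20986911e-04,
        7.29783649e+01, -2.11284159e+00]), 'joint_velocities': array([-0.05784381, -0.04220341, -0.15103709,  0.01402081, -0.1856072 ,
       -0.00976831]), 'tau': array([ 9.72555717e-04, -5.16716158e+01, -3.68586910e+01, -6.63882201e-05,
        6.54671996e-03, -2.66595441e-05]), 'ee_pos': array([0.17257757, 0.65187689, 0.23005086]), 'tool_rot': array([-1.79880405e+02, -4.62350171e-03,  1.65168236e+02]), 'contact_force': array([ 0.13818217, -0.16786649, -0.99398378]), 'torque': array([-0.00579064,  0.02460888,  0.04000308]), 'grip_force': 0.0, 'width': 0.08563710718160053}
```

View pics/top0.png

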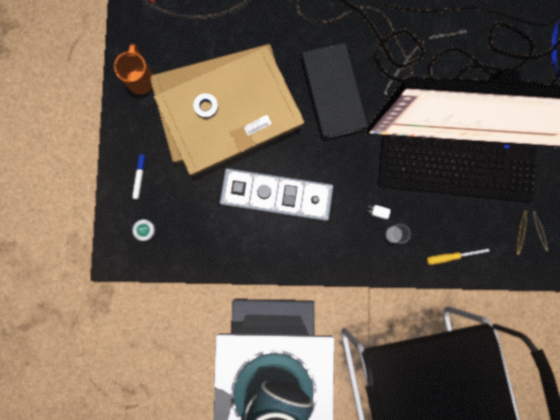

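View pics/side0.png

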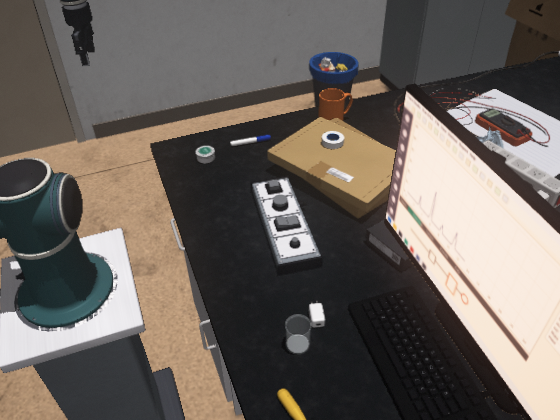

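The top view shows the console's modules at about (238,188), (264,192), (290,196) and (315,200). I'll enlarge both views to tell them apart.

```bash
python3 - <<'E'
import cv2,numpy as np
a=cv2.imread("pics/top0.png")[160:230,210:345]; b=cv2.imread("pics/side0.png")[170:275,240:330]
a=cv2.resize(a,None,fx=3.4,fy=3.4,interpolation=3); b=cv2.resize(b,None,fx=3.4,fy=3.4,interpolation=3)
c=np.zeros((max(a.shape[0],b.shape[0]),a.shape[1]+b.shape[1],3),np.uint8); c[:a.shape[0],:a.shape[1]]=a; c[:b.shape[0],a.shape[1]:]=b
cv2.imwrite("pics/crop0.png",c)
E
```

```text
(no output)
```

View pics/crop0.png

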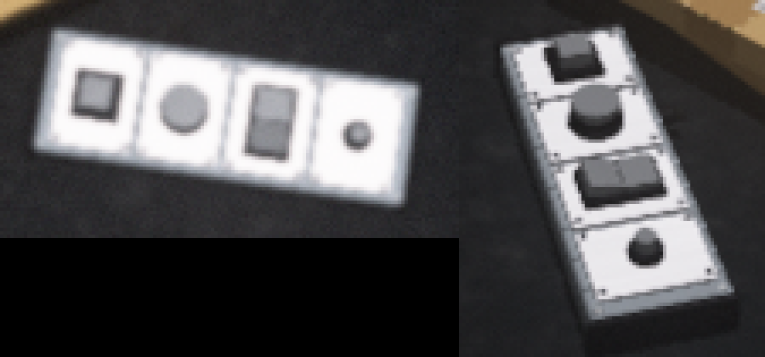

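From +y to -y the order is square key, large button, rocker, small button. Next I'll locate the console from its white plates in both views.

```bash
cat > h.py <<'E'
import cv2,numpy as np
from bench import r
def ray(n,p):
    i=r.camera_info(n);K=np.array([[i['fx'],0,i['cx']],[0,i['fy'],i['cy']],[0,0,1]])
    u=cv2.undistortPoints(np.array(p,float).reshape(-1,1,2),K,i['dist']).reshape(-1,2)
    T=i['pose']; d=np.c_[u[:,0],-u[:,1],-np.ones(len(u))]@T[:3,:3].T
    return T[:3,3],d
def onz(n,p,z):
    o,d=ray(n,p); return (o+d*((z-o[2])/d[:,2])[:,None])
def proj(n,P):
    i=r.camera_info(n);K=np.array([[i['fx'],0,i['cx']],[0,i['fy'],i['cy']],[0,0,1]]);T=i['pose']
    c=(np.asarray(P)-T[:3,3])@T[:3,:3]; c=c*[1,-1,-1]
    return cv2.projectPoints(c.reshape(-1,1,3),np.zeros(3),np.zeros(3),K,i['dist'])[0].reshape(-1,2)
E
python3 - <<'E'
from h import *
for n,(y0,y1,x0,x1) in {"top":(160,230,210,345),"side":(170,275,240,330)}.items():
    g=cv2.cvtColor(cv2.imread(f"pics/{n}0.png"),cv2.COLOR_BGR2HSV)
    for lab,m in (("plates",(g[...,2]>165)&(g[...,1]<60)),("body",(g[...,2]>90)&(g[...,1]<70))):
        k=np.zeros(m.shape,np.uint8);k[y0:y1,x0:x1]=m[y0:y1,x0:x1]*255
        k=cv2.morphologyEx(k,cv2.MORPH_CLOSE,np.ones((9,9)))
        c=max(cv2.findContours(k,0,1)[0],key=cv2.contourArea).reshape(-1,2)
        W=onz(n,c,0.035)
        (cx,cy),s,a=cv2.minAreaRect((W[:,:2]*1000).astype(np.float32))
        print(n,lab,round(cx,1),round(cy,1),np.round(s,1),round(a,2))
E
```

```text
top plates 532.7 5.9 [292.   93.6] 82.68
top body 532.8 6.0 [299.8 102.3] 82.64
side plates 535.9 4.2 [287.   86.3] 82.77
side body 534.2 2.5 [296.3  99.4] 82.76
```

Both views agree: centre about (533.5, 5) mm, yaw -7.3°, size about 300x100. That puts the wing at (511,-27), the square key at (547,109) and the large button at (538,40). I'll go above the rocker wing with the fingers shut.

```bash
python3 -m crank '[{"dx":17,"dy":-34,"hand":0,"twist":3.7},{"dx":17,"dy":-34,"twist":3.8},{"dx":17,"dy":-34},{"dx":17,"dy":-34},{"dx":17,"dy":-34},{"dx":17,"dy":-34},{"dx":17,"dy":-34},{"dx":17,"dy":-34},{"dx":17,"dy":-34},{"dx":17,"dy":-34}]'
python3 -m crank '[{"dx":17,"dy":-34},{"dx":17,"dy":-34},{"dx":17,"dy":-34},{"dx":17,"dy":-34},{"dx":17,"dy":-34},{"dx":17,"dy":-34},{"dx":17,"dy":-34},{"dx":17,"dy":-34},{"dx":17,"dy":-34},{"dx":17,"dy":-34},{},{}]'
python3 -m crank '[{"dz":-35},{"dz":-35},{"dz":-35},{"dz":-30},{},{},{}]'
```

```text
invalid input
invalid input
invalid input
```

```bash
python3 -m crank '[{"dx":17,"dy":-34,"dz":0,"twist":3.7,"hand":0},{"dx":17,"dy":-34,"dz":0,"twist":3.8,"hand":0},{"dx":17,"dy":-34,"dz":0,"twist":0,"hand":0},{"dx":17,"dy":-34,"dz":0,"twist":0,"hand":0},{"dx":17,"dy":-34,"dz":0,"twist":0,"hand":0},{"dx":17,"dy":-34,"dz":0,"twist":0,"hand":0},{"dx":17,"dy":-34,"dz":0,"twist":0,"hand":0},{"dx":17,"dy":-34,"dz":0,"twist":0,"hand":0},{"dx":17,"dy":-34,"dz":0,"twist":0,"hand":0},{"dx":17,"dy":-34,"dz":0,"twist":0,"hand":0}]'
```

```text
time: 0.93
ee_pos: [0.3428, 0.3106, 0.2309]
tool_rot: [-180.0, -0.0, 172.7]
contact_force: [-0.1, 0.1, -0.3]
width: -0.0002
grip_force: 0.0
```

```bash
python3 -m crank '[{"dx":17,"dy":-34,"dz":0,"twist":0,"hand":0},{"dx":17,"dy":-34,"dz":0,"twist":0,"hand":0},{"dx":17,"dy":-34,"dz":0,"twist":0,"hand":0},{"dx":17,"dy":-34,"dz":0,"twist":0,"hand":0},{"dx":17,"dy":-34,"dz":0,"twist":0,"hand":0},{"dx":17,"dy":-34,"dz":0,"twist":0,"hand":0},{"dx":17,"dy":-34,"dz":0,"twist":0,"hand":0},{"dx":17,"dy":-34,"dz":0,"twist":0,"hand":0},{"dx":17,"dy":-34,"dz":0,"twist":0,"hand":0},{"dx":16,"dy":-32,"dz":0,"twist":0,"hand":0},{"dx":0,"dy":0,"dz":-35,"twist":0,"hand":0},{"dx":0,"dy":0,"dz":-35,"twist":0,"hand":0}]' && python3 -m crank '[{"dx":0,"dy":0,"dz":-35,"twist":0,"hand":0},{"dx":0,"dy":0,"dz":-35,"twist":0,"hand":0},{"dx":0,"dy":0,"dz":-15,"twist":0,"hand":0},{"dx":0,"dy":0,"dz":0,"twist":0,"hand":0},{"dx":0,"dy":0,"dz":0,"twist":0,"hand":0}]'
python3 - <<'E'
from h import *
cs=[]
P=r.get_obs()['ee_pos']; print(P)
for n in("top","side"):
    a=r.camera(n)[:,:,::-1].copy(); u=proj(n,[P])[0]; print(n,u)
    x,y=int(270),int(195) 
    if n=="side": x,y=285,195
    b=a[y-60:y+60,x-65:x+65]; b=cv2.resize(b,None,fx=3,fy=3,interpolation=3)
    v=(u-[x-65,y-60]+.5)*3; cv2.drawMarker(b,(int(v[0]),int(v[1])),(0,0,255),0,12,1); cs.append(b)
cv2.imwrite("pics/near1.png",np.hstack(cs))
E
```

```text
time: 1.93
ee_pos: [0.515, -0.028, 0.163]
tool_rot: [180.0, 0.4, 172.4]
contact_force: [0.8, 0.3, -0.9]
width: -0.0001
grip_force: 0.0
time: 2.35
ee_pos: [0.5105, -0.0254, 0.0751]
tool_rot: [-180.0, -0.2, 172.7]
contact_force: [-0.1, -0.1, -0.4]
width: 0.0002
grip_force: 0.0
[ 0.51051268 -0.02539373  0.07513584]
top [288.31401515 200.64554809]
side [278.22824055 214.08492637]
```

View pics/near1.png

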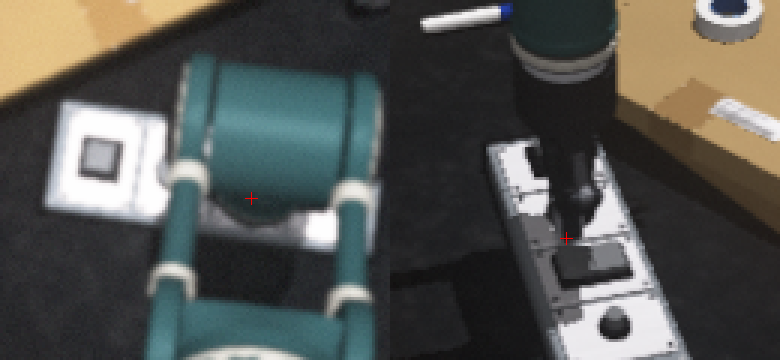

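The side view shows the shut tips just above the front wing, at marker (568,238), as intended. Now pressing down slowly.

```bash
python3 -m crank '[{"dx":0,"dy":0,"dz":-6,"twist":0,"hand":0},{"dx":0,"dy":0,"dz":-5,"twist":0,"hand":0},{"dx":0,"dy":0,"dz":-3,"twist":0,"hand":0},{"dx":0,"dy":0,"dz":-3,"twist":0,"hand":0},{"dx":0,"dy":0,"dz":0,"twist":0,"hand":0}]'; python3 -m crank '[{"dx":0,"dy":0,"dz":-3,"twist":0,"hand":0},{"dx":0,"dy":0,"dz":-2,"twist":0,"hand":0},{"dx":0,"dy":0,"dz":-1,"twist":0,"hand":0},{"dx":0,"dy":0,"dz":0,"twist":0,"hand":0},{"dx":0,"dy":0,"dz":0,"twist":0,"hand":0},{"dx":0,"dy":0,"dz":0,"twist":0,"hand":0}]'
```

```text
time: 2.87
ee_pos: [0.5117, -0.0254, 0.059]
tool_rot: [180.0, 0.0, 172.7]
contact_force: [-0.3, 0.4, 1.1]
width: -0.0001
grip_force: 0.0
time: 3.37
ee_pos: [0.5119, -0.0255, 0.0532]
tool_rot: [-180.0, 0.0, 172.7]
contact_force: [0.7, -0.5, 0.1]
width: 0.0005
grip_force: 0.0
```

```bash
for k in 1 2; do python3 -m crank '[{"dx":0,"dy":0,"dz":-1,"twist":0,"hand":0},{"dx":0,"dy":0,"dz":0,"twist":0,"hand":0},{"dx":0,"dy":0,"dz":0,"twist":0,"hand":0},{"dx":0,"dy":0,"dz":0,"twist":0,"hand":0}]'; done
```

```text
time: 3.7
ee_pos: [0.512, -0.0255, 0.0524]
tool_rot: [180.0, 0.0, 172.7]
contact_force: [0.4, -0.5, 0.0]
width: -0.0002
grip_force: 0.2
time: 4.03
ee_pos: [0.512, -0.0255, 0.052]
tool_rot: [-180.0, 0.0, 172.7]
contact_force: [-1.5, -0.3, 4.8]
width: 0.0004
grip_force: 2.7
```

```bash
for k in 1 2; do python3 -m crank '[{"dx":0,"dy":0,"dz":-1,"twist":0,"hand":0},{"dx":0,"dy":0,"dz":0,"twist":0,"hand":0},{"dx":0,"dy":0,"dz":0,"twist":0,"hand":0},{"dx":0,"dy":0,"dz":0,"twist":0,"hand":0}]'; done
```

```text
time: 4.37
ee_pos: [0.5121, -0.0255, 0.0519]
tool_rot: [-180.0, 0.0, 172.7]
contact_force: [-4.9, -0.1, 11.7]
width: 0.0001
grip_force: 5.9
time: 4.7
ee_pos: [0.5121, -0.0255, 0.0518]
tool_rot: [-180.0, 0.0, 172.7]
contact_force: [-7.5, 0.4, 18.8]
width: 0.0001
grip_force: 9.2
```

It stopped hard at 52 mm with 19 N, so the rocker is fully on. I'll lift, move above the square key and look.

```bash
python3 -m crank '[{"dx":0,"dy":0,"dz":10,"twist":0,"hand":0},{"dx":0,"dy":0,"dz":27,"twist":0,"hand":0},{"dx":7,"dy":27,"dz":0,"twist":0,"hand":0},{"dx":7,"dy":27,"dz":0,"twist":0,"hand":0},{"dx":7,"dy":27,"dz":0,"twist":0,"hand":0},{"dx":7,"dy":27,"dz":0,"twist":0,"hand":0},{"dx":7,"dy":27,"dz":0,"twist":0,"hand":0},{"dx":0,"dy":0,"dz":-5,"twist":0,"hand":0},{"dx":0,"dy":0,"dz":-5,"twist":0,"hand":0},{"dx":0,"dy":0,"dz":0,"twist":0,"hand":0},{"dx":0,"dy":0,"dz":0,"twist":0,"hand":0}]'
python3 - <<'E'
from h import *
P=r.get_obs()['ee_pos']; print(P); cs=[]
for n,x,y in(("top",270,195),("side",285,205)):
    a=r.camera(n)[:,:,::-1]; u=proj(n,[P])[0]
    b=cv2.resize(a[y-60:y+60,x-65:x+65],None,fx=3,fy=3,interpolation=3)
    v=(u-[x-65,y-60]+.5)*3; cv2.drawMarker(b,(int(v[0]),int(v[1])),(0,0,255),0,12,1); cs.append(b)
cv2.imwrite("pics/near2.png",np.hstack(cs))
E
```

```text
time: 5.62
ee_pos: [0.5456, 0.1086, 0.0753]
tool_rot: [-179.9, -0.1, 172.6]
contact_force: [-1.3, -0.8, 0.8]
width: -0.0
grip_force: 0.0
[0.54561457 0.10861821 0.07530069]
```

View pics/near2.png

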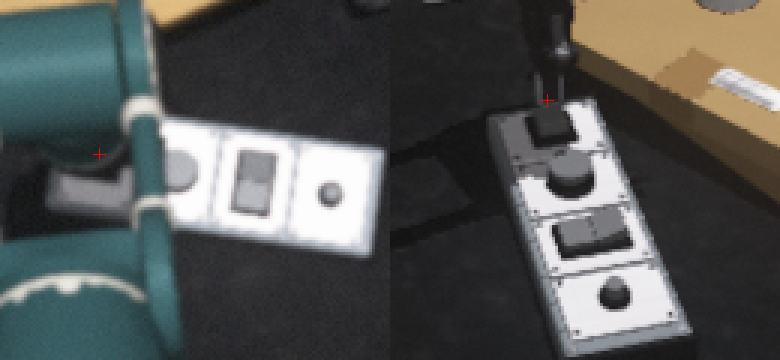

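The rocker has visibly tipped: in the side view its back wing now stands up at (605,225). The tips are above the square key, so I'll press it.

```bash
python3 -m crank '[{"dx":0,"dy":0,"dz":-6,"twist":0,"hand":0},{"dx":0,"dy":0,"dz":-5,"twist":0,"hand":0},{"dx":0,"dy":0,"dz":-3,"twist":0,"hand":0},{"dx":0,"dy":0,"dz":-2,"twist":0,"hand":0},{"dx":0,"dy":0,"dz":-2,"twist":0,"hand":0},{"dx":0,"dy":0,"dz":-1,"twist":0,"hand":0},{"dx":0,"dy":0,"dz":-1,"twist":0,"hand":0},{"dx":0,"dy":0,"dz":-1,"twist":0,"hand":0},{"dx":0,"dy":0,"dz":0,"twist":0,"hand":0},{"dx":0,"dy":0,"dz":0,"twist":0,"hand":0}]'; for k in 1 2; do python3 -m crank '[{"dx":0,"dy":0,"dz":-1,"twist":0,"hand":0},{"dx":0,"dy":0,"dz":0,"twist":0,"hand":0},{"dx":0,"dy":0,"dz":0,"twist":0,"hand":0},{"dx":0,"dy":0,"dz":0,"twist":0,"hand":0}]'; done
```

```text
time: 6.55
ee_pos: [0.547, 0.1097, 0.0553]
tool_rot: [180.0, 0.0, 172.7]
contact_force: [-1.1, 1.0, 0.9]
width: 0.0004
grip_force: 0.1
time: 6.88
ee_pos: [0.5471, 0.1097, 0.0544]
tool_rot: [180.0, 0.0, 172.7]
contact_force: [-0.1, -0.4, 1.0]
width: 0.0001
grip_force: 0.6
time: 7.22
ee_pos: [0.5471, 0.1097, 0.054]
tool_rot: [180.0, 0.0, 172.7]
contact_force: [-1.7, 0.7, 5.9]
width: 0.0
grip_force: 2.8
```

```bash
for k in 1 2; do python3 -m crank '[{"dx":0,"dy":0,"dz":-1,"twist":0,"hand":0},{"dx":0,"dy":0,"dz":0,"twist":0,"hand":0},{"dx":0,"dy":0,"dz":0,"twist":0,"hand":0},{"dx":0,"dy":0,"dz":0,"twist":0,"hand":0}]'; done
```

```text
time: 7.55
ee_pos: [0.5471, 0.1097, 0.0539]
tool_rot: [180.0, 0.0, 172.7]
contact_force: [-4.3, -0.5, 10.9]
width: 0.0001
grip_force: 5.8
time: 7.88
ee_pos: [0.5471, 0.1097, 0.0539]
tool_rot: [180.0, 0.0, 172.7]
contact_force: [-7.3, -0.6, 17.4]
width: -0.0002
grip_force: 8.8
```

It stopped at 53.9 mm with 17 N, so the key is fully in. Moving to the large button, down to 67 mm.

```bash
python3 -m crank '[{"dx":0,"dy":0,"dz":10,"twist":0,"hand":0},{"dx":0,"dy":0,"dz":25,"twist":0,"hand":0},{"dx":-3,"dy":-23,"dz":0,"twist":0,"hand":0},{"dx":-3,"dy":-23,"dz":0,"twist":0,"hand":0},{"dx":-3,"dy":-24,"dz":0,"twist":0,"hand":0},{"dx":0,"dy":0,"dz":-5,"twist":0,"hand":0},{"dx":0,"dy":0,"dz":-5,"twist":0,"hand":0},{"dx":0,"dy":0,"dz":-5,"twist":0,"hand":0},{"dx":0,"dy":0,"dz":0,"twist":0,"hand":0},{"dx":0,"dy":0,"dz":0,"twist":0,"hand":0},{"dx":0,"dy":0,"dz":0,"twist":0,"hand":0}]'
python3 - <<'E'
from h import *
P=r.get_obs()['ee_pos']; print(P); cs=[]
for n,x,y in(("top",270,195),("side",285,205)):
    a=r.camera(n)[:,:,::-1]; u=proj(n,[P])[0]
    b=cv2.resize(a[y-60:y+60,x-65:x+65],None,fx=3,fy=3,interpolation=3)
    v=(u-[x-65,y-60]+.5)*3; cv2.drawMarker(b,(int(v[0]),int(v[1])),(0,0,255),0,12,1); cs.append(b)
cv2.imwrite("pics/near3.png",np.hstack(cs))
E
```

```text
time: 8.8
ee_pos: [0.5377, 0.0402, 0.071]
tool_rot: [180.0, -0.0, 172.7]
contact_force: [0.3, -0.1, 0.4]
width: 0.0
grip_force: 0.0
[0.5377148  0.0402413  0.07100477]
```

View pics/near3.png

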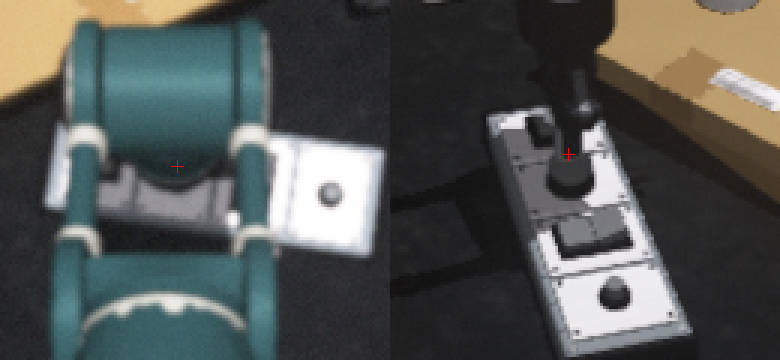

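The tips stand over the large button at (568,155) in the side view. Pressing it now.

```bash
python3 -m crank '[{"dx":0,"dy":0,"dz":-5,"twist":0,"hand":0},{"dx":0,"dy":0,"dz":-3,"twist":0,"hand":0},{"dx":0,"dy":0,"dz":-3,"twist":0,"hand":0},{"dx":0,"dy":0,"dz":-3,"twist":0,"hand":0},{"dx":0,"dy":0,"dz":-2,"twist":0,"hand":0},{"dx":0,"dy":0,"dz":-1,"twist":0,"hand":0},{"dx":0,"dy":0,"dz":-1,"twist":0,"hand":0},{"dx":0,"dy":0,"dz":-1,"twist":0,"hand":0},{"dx":0,"dy":0,"dz":0,"twist":0,"hand":0},{"dx":0,"dy":0,"dz":0,"twist":0,"hand":0},{"dx":0,"dy":0,"dz":0,"twist":0,"hand":0}]'
```

```text
time: 9.82
ee_pos: [0.5379, 0.0397, 0.0557]
tool_rot: [180.0, -0.0, 172.7]
contact_force: [-9.6, 1.0, 25.6]
width: 0.0
grip_force: 12.5
```

Right down at 55.7 mm with 26 N. Holding, then releasing.

```bash
python3 -m crank '[{"dx":0,"dy":0,"dz":0,"twist":0,"hand":0},{"dx":0,"dy":0,"dz":0,"twist":0,"hand":0},{"dx":0,"dy":0,"dz":0,"twist":0,"hand":0},{"dx":0,"dy":0,"dz":0,"twist":0,"hand":0},{"dx":0,"dy":0,"dz":0,"twist":0,"hand":0},{"dx":0,"dy":0,"dz":0,"twist":0,"hand":0},{"dx":0,"dy":0,"dz":0,"twist":0,"hand":0},{"dx":0,"dy":0,"dz":0,"twist":0,"hand":0},{"dx":0,"dy":0,"dz":0,"twist":0,"hand":0},{"dx":0,"dy":0,"dz":0,"twist":0,"hand":0},{"dx":0,"dy":0,"dz":0,"twist":0,"hand":0},{"dx":0,"dy":0,"dz":0,"twist":0,"hand":0}]'; python3 -m crank '[{"dx":0,"dy":0,"dz":0,"twist":0,"hand":0},{"dx":0,"dy":0,"dz":0,"twist":0,"hand":0},{"dx":0,"dy":0,"dz":0,"twist":0,"hand":0},{"dx":0,"dy":0,"dz":0,"twist":0,"hand":0},{"dx":0,"dy":0,"dz":0,"twist":0,"hand":0},{"dx":0,"dy":0,"dz":0,"twist":0,"hand":0},{"dx":0,"dy":0,"dz":0,"twist":0,"hand":0},{"dx":0,"dy":0,"dz":0,"twist":0,"hand":0},{"dx":0,"dy":0,"dz":0,"twist":0,"hand":0},{"dx":0,"dy":0,"dz":0,"twist":0,"hand":0},{"dx":0,"dy":0,"dz":0,"twist":0,"hand":0}]'; python3 -m crank '[{"dx":0,"dy":0,"dz":10,"twist":0,"hand":0},{"dx":0,"dy":0,"dz":30,"twist":0,"hand":0},{"dx":0,"dy":0,"dz":40,"twist":0,"hand":0},{"dx":0,"dy":0,"dz":40,"twist":0,"hand":0},{"dx":0,"dy":40,"dz":0,"twist":0,"hand":0},{"dx":0,"dy":40,"dz":0,"twist":0,"hand":0},{"dx":0,"dy":40,"dz":0,"twist":0,"hand":0},{"dx":0,"dy":40,"dz":0,"twist":0,"hand":0},{"dx":0,"dy":40,"dz":0,"twist":0,"hand":0},{"dx":0,"dy":40,"dz":0,"twist":0,"hand":0},{"dx":0,"dy":0,"dz":0,"twist":0,"hand":0},{"dx":0,"dy":0,"dz":0,"twist":0,"hand":0}]'
python3 - <<'E'
from h import *
cs=[]
for n,x,y in(("top",270,195),("side",285,220)):
    a=r.camera(n)[:,:,::-1]
    cs.append(cv2.resize(a[y-60:y+60,x-65:x+65],None,fx=3,fy=3,interpolation=3))
cv2.imwrite("pics/end.png",np.hstack(cs))
E
```

```text
time: 10.82
ee_pos: [0.5379, 0.0397, 0.0557]
tool_rot: [180.0, -0.0, 172.7]
contact_force: [-10.1, 0.8, 24.7]
width: 0.0001
grip_force: 12.5
time: 11.73
ee_pos: [0.5379, 0.0397, 0.0557]
tool_rot: [180.0, -0.0, 172.7]
contact_force: [-10.4, 1.3, 24.4]
width: -0.0001
grip_force: 12.5
time: 12.73
ee_pos: [0.5372, 0.2814, 0.1716]
tool_rot: [-180.0, -0.0, 172.9]
contact_force: [0.8, 0.1, -0.4]
width: -0.0003
grip_force: 0.0
```

View pics/end.png

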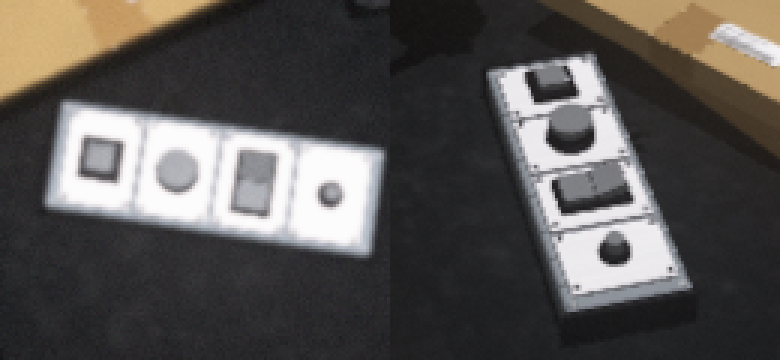

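The picture shows the rocker over at (592,188), the square key lower at (550,82), the large button up again at (570,125), and the small button untouched. Handing in.

```bash
python3 -c "
from bench import r
print(r.close_job())"
```

```text
the job is handed in; nothing more can be done
None
```

The injection was fired in the order asked: rocker fully on, square key in and staying down, large button held down for just over 2 s and up again; the small button was not pressed, nothing else was touched, and the job was handed in at about 13 s.

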